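# Line up the topping canisters by height

### The job

Line up the four topping canisters by height on the green board, one standing upright in the middle of each black disc: the tallest on the disc next to the blue tab, then each shorter one in turn, down to the shortest next to the white tab. Never tip a canister over on the way, and let go of them all.

Things in the scene. Friction and masses are not known exactly. Their poses are not given: they have to be found in the camera images.
- can_orange: Round closed aluminium canister with a white paper band and a flat orange lid, the tallest: plain upright cylinder 58 mm in diameter and 105 mm tall over the lid, 0.1 to 0.45 kg. Origin: centre of its underside; z up along its axis. Loose, starts upright on the steel table.
- can_yellow: Round closed aluminium canister with a white paper band and a flat yellow lid, the second tallest: plain upright cylinder 54 mm in diameter and 90 mm tall over the lid, 0.1 to 0.45 kg. Origin: centre of its underside; z up along its axis. Loose, starts upright on the steel table.
- can_red: Round closed aluminium canister with a white paper band and a flat red lid, the second shortest: plain upright cylinder 50 mm in diameter and 75 mm tall over the lid, 0.1 to 0.45 kg. Origin: centre of its underside; z up along its axis. Loose, starts upright on the steel table.
- can_black: Round closed aluminium canister with a white paper band and a flat black lid, the shortest: plain upright cylinder 46 mm in diameter and 60 mm tall over the lid, 0.1 to 0.45 kg. Origin: centre of its underside; z up along its axis. Loose, starts upright on the steel table.
- disc_a: Black rubber disc, 72 mm in diameter and 3 mm thick, fixed on a green board (100 x 420 mm, 12 mm thick, on the table); first of four equal discs in a straight row, 90 mm centre to centre, counted from the end of the board at its own +y. Origin: centre of the disc's underside, on the board's top; its top is 3 mm higher, 15 mm above the table. Its y axis runs along the row, from disc_d towards disc_a; z up. The board lies somewhere new each time, slightly turned.
- disc_b: Black rubber disc, 72 mm in diameter and 3 mm thick, fixed on a green board (100 x 420 mm, 12 mm thick, on the table); second of four equal discs in a straight row, 90 mm centre to centre, counted from the end of the board at its own +y. Origin: centre of the disc's underside, on the board's top; its top is 3 mm higher, 15 mm above the table. Its y axis runs along the row, from disc_d towards disc_a; z up. The board lies somewhere new each time, slightly turned.
- disc_c: Black rubber disc, 72 mm in diameter and 3 mm thick, fixed on a green board (100 x 420 mm, 12 mm thick, on the table); third of four equal discs in a straight row, 90 mm centre to centre, counted from the end of the board at its own +y. Origin: centre of the disc's underside, on the board's top; its top is 3 mm higher, 15 mm above the table. Its y axis runs along the row, from disc_d towards disc_a; z up. The board lies somewhere new each time, slightly turned.
- disc_d: Black rubber disc, 72 mm in diameter and 3 mm thick, fixed on a green board (100 x 420 mm, 12 mm thick, on the table); fourth of four equal discs in a straight row, 90 mm centre to centre, counted from the end of the board at its own +y. Origin: centre of the disc's underside, on the board's top; its top is 3 mm higher, 15 mm above the table. Its y axis runs along the row, from disc_d towards disc_a; z up. The board lies somewhere new each time, slightly turned.
- tab_blue: Blue flat tab, 70 x 26 mm and 8 mm high, fixed on the green board just outside the row, 55 mm from the centre of the end disc (either disc_a or disc_d, it changes from start to start); marks the end where the tallest canister belongs. Origin: centre of its underside, on the board's top.
- tab_white: White flat tab, 70 x 26 mm and 8 mm high, fixed on the green board just outside the row, 55 mm from the centre of the end disc (either disc_a or disc_d, it changes from start to start); marks the end where the shortest canister belongs. Origin: centre of its underside, on the board's top.
Not all that is in view belongs to the job. Leave any pink or turquoise look-alike of the can_yellow alone.

How it is judged:
By the outcome, as a careful person would: the job done as asked, in the order asked, and still so for the second after the job is handed in, with the robot touching nothing.
It also fails if it takes over 106 s, if anything falls off the work surface, if the arm or the gripper's body presses on something with over 40 N, if the wrist force passes 120 N, or if a joint passes its speed limit or range.

### The arm

A 6-joint arm with a two-finger parallel gripper is mounted at the origin on the work surface. World frame = base frame: x ahead of the robot, y to its left, z up, the work surface at z = 0. Lengths are in m, angles in rad, forces in N, time in s.
With the tool pointing down it reaches from about 0.35 to 0.775 m from the base axis. Payload 7.3 kg.
Tool frame: the origin (TCP) lies at the very end of the fingers, on their centre line; the grasp point (between the pads) lies 19 mm behind it; z points along the fingers, y is the line along which they close (so a half turn about z gives the same grasp; the last joint's range is limited). The gripper opens to 92 mm and grips with 3 to 60 N. Pads are 19 mm wide; open, the fingers measure 130 mm over their backs; the gripper's body (75 mm by 190 mm) begins 47 mm behind the grasp point.
Start: joints at [-1.313, 0.342, 1.524, -0, 1.275, -0.146], TCP at [0.206, -0.483, 0.227] pointing down, gripper open.
Joint ranges: [-2.53, 2.53], [-0.77, 2.02], [0.04, 2.7], [-1, 4.14], [0.28, 2.66], [-3.11, 3.11]. Speed limits (rad/s): [2.57, 2.57, 3.14, 3.14, 3.14, 3.14].

### API

Orientations are given as [roll, pitch, yaw] about the fixed x, y, z axes, in that order (R = Rz(yaw) Ry(pitch) Rx(roll)).
In Python, from bench import env gives the robot as it stands.
- The arm moves only by the tool play_rows, never from a script. Its argument "plan" is a list of rows, each an object of numbers: "hand": the closure, from 0 (fully open) to 1 (shut); "dx", "dy", "dz": the shift along the tool's x, y, z in mm; "roll": the turn about the tool's z in rad. A call has 1 to 5 rows; each row shifts and turns the commanded pose from where the row before left it, along the tool's axes as they then stand; what a row does not reach is not made up. A row lasts 1/12 s, in which the tool goes at most 41.7 mm and 7.16 degrees, less where a joint would pass 70% of its speed; a pose out of reach is approached as far as the arm can. A call with a gripper value outside its range is refused whole. The fingers move at their own pace and stop on an object; "grip_force" is the grip in N (left out, the last holds). Time passes only in rows, so rows that do not move let the fingers close. It gives the time, the measured TCP pose, the force, the opening and the grip force at its end, in the units of the state.
- env.read_state(): the state, without advancing time (a new reading comes with each control period).
- env.get_image(name): name is "side" or "top"; returns a dict with "image" (384x512x3 uint8, red, green, blue), "range_z" (384x512 float32, m along the optical axis (not along the pixel's ray), 0 where there is no reading), "camera_matrix" (3x3 intrinsics, pixels), "extrinsics" (4x4, takes a point from camera to world coordinates). Camera axes: x right, y up, looking along -z (the intrinsics and any distortion apply to the point x, -y, -z); pixel columns grow to the right and rows downward; lengths in m; the calibration is good to about 2 mm. A picture is of the moment at which its call begins.
- env.close_job(): hands the job in; it is judged then, once.
Trained networks look in a picture, given as the dict that the camera call returned (one of the last four; its "shot" number tells which), for a name from the list of things; names that differ only in an ending like _2 or _b are one class to them, and where a whole thing is asked for, a point or a joint stands for the part that bears it (a point fixed in the world has none). Each returns a list of dicts, best first, with "p" (0 to 1); they miss things now and then, are a little off and sometimes report something else, mostly with a low value. They report only what shows in the picture. A call takes as long as a camera call. They do not tell look-alikes from the thing itself.
- env.search_frame(picture, name): "rect" ([left, top, right, bottom] in pixels, round what is visible of it).
The state is a dict: "time": time; "joint_pos": joint angles; "qvel": joint speeds; "tau": joint torques, N m; "tool_pos": TCP position; "orientation": TCP orientation; "wrist_force": force on the tool from outside, world axes, zero at the start; "wrist_torque": the same for the moment, N m; "width": finger opening in m; "gripper_force": force on a finger pad.
Only numpy, scipy, OpenCV 4.12 (cv2) and the standard library are available. Lean on these libraries where they do the work, as an engineer would, in place of code of your own. Each camera call takes 0.05 s, during which the arm holds its last target. There are 200 camera calls.

## Working session

There is one attempt and no reset: what is moved stays moved. The work goes in short steps, Python scripts to look and compute and a tool call to move; the robot and the scene stay as the last step left them, time stands still between calls to the robot, and variables do not carry over. Pictures are saved under pics/ and viewed, at most 14 in all, crops included, and the job is handed in when it is done.

Besides the shell and the picture viewer there is one more tool, called after "Emit:" in YAML: its name, and indented under it one key for each argument. play_rows: Moves the arm, as the interface text tells. Its arguments: {"type":"object","properties":{"plan":{"type":"array","items":{"type":"object","properties":{"hand":{"type":"number"},"dx":{"type":"number"},"dy":{"type":"number"},"dz":{"type":"number"},"roll":{"type":"number"}}}},"grip_force":{"type":"number"}},"required":["plan"]}

```bash
mkdir -p pics; ls; cat > h.py <<'E'
from bench import env
import numpy as np, cv2
def cloud(d):
    K=d["camera_matrix"];z=d["range_z"];T=d["extrinsics"]
    v,u=np.mgrid[:z.shape[0],:z.shape[1]]
    x=(u-K[0,2])/K[0,0]*z; y=(v-K[1,2])/K[1,1]*z
    P=np.stack([x,-y,-z],-1)@T[:3,:3].T+T[:3,3]
    P[z==0]=np.nan
    return P
def save(d,n): cv2.imwrite("pics/"+n,d["image"][:,:,::-1])
E
python3 - <<'E'
from h import *
for n in("top","side"):
    d=env.get_image(n); save(d,n+"0.png"); np.savez(n+"0.npz",**{k:d[k] for k in("image","range_z","camera_matrix","extrinsics")})
    print(n,d.keys(),d["camera_matrix"].tolist(),d["extrinsics"].round(3).tolist())
    P=cloud(d)
    for o in("can_orange","can_yellow","can_red","can_black","disc_a","tab_blue","tab_white"):
        for r in env.search_frame(d,o)[:5]:
            l,t,q,b=r["rect"];c=P[int((t+b)/2),int((l+q)/2)]
            print(o,round(r["p"],2),np.round(r["rect"]).tolist(),c.round(3))
s=env.read_state();print(s)
E
```

```text
pics
top dict_keys(['image', 'range_z', 'camera_matrix', 'extrinsics', 'shot']) [[382.8961499267395, 0.0, 251.6843908192717], [0.0, 382.8961499267395, 190.3531673002333], [0.0, 0.0, 1.0]] [[0.013, 0.992, -0.122, 0.367], [-0.999, 0.009, -0.036, -0.065], [-0.035, 0.123, 0.992, 1.01], [0.0, 0.0, 0.0, 1.0]]
can_orange 0.66 [175.0, 185.0, 202.0, 212.0] [0.459 0.119 0.108]
can_yellow 0.92 [293.0, 231.0, 314.0, 254.0] [ 0.358 -0.155  0.091]
can_yellow 0.84 [323.0, 255.0, 349.0, 278.0] [ 0.304 -0.229  0.093]
can_yellow 0.83 [336.0, 219.0, 364.0, 239.0] [ 0.393 -0.263  0.093]
can_yellow 0.59 [388.0, 236.0, 421.0, 257.0] [ 0.352 -0.391  0.092]
can_red 0.69 [266.0, 199.0, 284.0, 218.0] [ 0.44  -0.086  0.073]
can_black 0.72 [116.0, 221.0, 146.0, 240.0] [0.382 0.269 0.062]
disc_a 0.89 [200.0, 137.0, 222.0, 157.0] [0.609 0.084 0.012]
disc_a 0.86 [168.0, 136.0, 194.0, 162.0] [0.599 0.164 0.018]
disc_a 0.8 [233.0, 143.0, 259.0, 167.0] [ 0.585 -0.013  0.014]
disc_a 0.64 [267.0, 143.0, 291.0, 172.0] [ 0.579 -0.1    0.016]
tab_blue 0.79 [154.0, 128.0, 164.0, 160.0] [0.612 0.22  0.021]
side dict_keys(['
[... 999 characters left out ...]
': 0.8, 'joint_pos': array([-1.31294706e+00,  3.42006126e-01,  1.52412134e+00, -4.33839012e-06,
        1.27536610e+00, -1.46005008e-01]), 'qvel': array([ 1.10576438e-04,  2.75769369e-03, -5.83820577e-04, -1.41135562e-03,
        5.70025957e-05, -2.53523686e-05]), 'tau': array([ 1.23670752e-04, -4.31095076e+01, -2.44466382e+01,  7.18573504e-02,
        4.83826606e-02, -2.76492489e-05]), 'tool_pos': array([ 0.2063287 , -0.48277727,  0.22672986]), 'orientation': array([3.14149522e+00, 1.85222213e-05, 4.03855535e-01]), 'wrist_force': array([ 0.7365678 ,  0.35868892, -0.05539117]), 'wrist_torque': array([ 0.05444627, -0.01162262, -0.01185956]), 'gripper_force': 0.0, 'width': 0.09180234383530864}
```

```bash
python3 - <<'E'
import cv2
for n,c in(("top",(100,300,90,440)),("side",(110,320,130,430))):
    i=cv2.imread(f"pics/{n}0.png")[c[0]:c[1],c[2]:c[3]]
    s=780/i.shape[1]; s=min(s,590/i.shape[0]); cv2.imwrite(f"pics/{n}0c.png",cv2.resize(i,None,fx=s,fy=s,interpolation=cv2.INTER_CUBIC));print(s)
E
```

```text
2.2285714285714286
2.6
```

View pics/top0c.png

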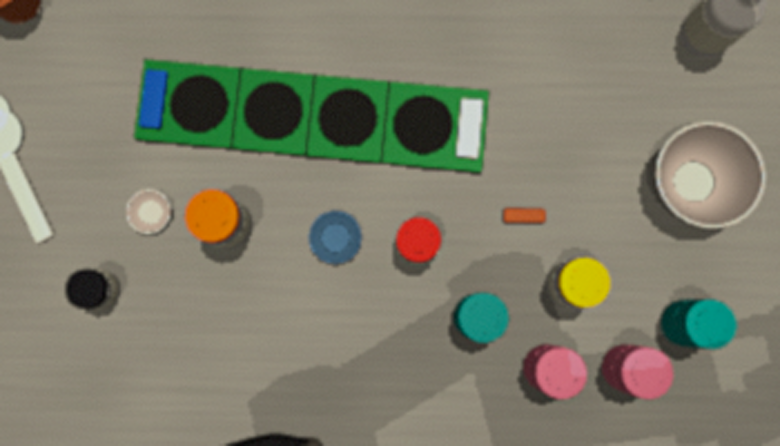

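View pics/side0c.png

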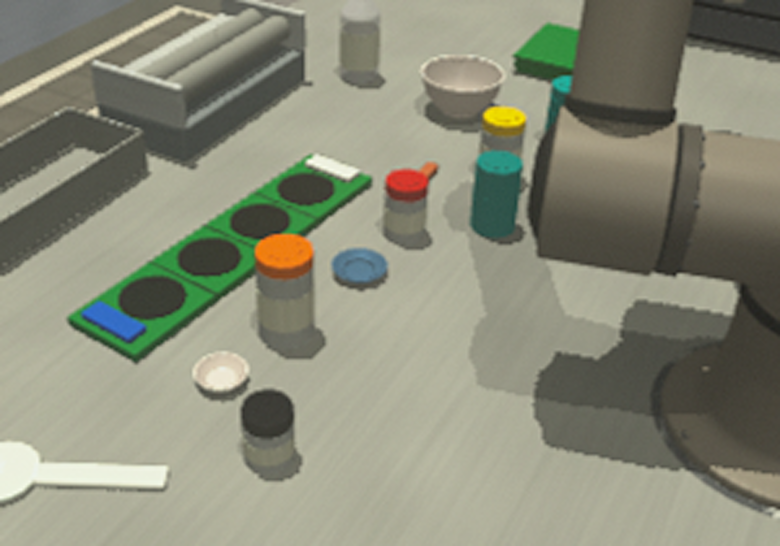

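```bash
cat > m.py <<'E'
from h import *
def measure(d):
    P=cloud(d); h=cv2.cvtColor(d["image"],cv2.COLOR_RGB2HSV).astype(int); H,S,V=h[...,0],h[...,1],h[...,2]
    W=(P[...,0]>.2)&(P[...,1]>-.5)&(P[...,1]<.45)&(P[...,0]<.75)
    M=dict(orange=(H>8)&(H<18)&(S>150)&(P[...,2]>.03), yellow=(H>22)&(H<35)&(S>150)&(P[...,2]>.03), red=((H<6)|(H>174))&(S>170)&(P[...,2]>.03),
      black=(V<60)&(P[...,2]>.04)&(P[...,2]<.085)&(S<120), disc=(V<60)&(S<120)&(P[...,2]<.03)&(P[...,2]>.005), blue=(H>100)&(H<125)&(S>150), white=(V>190)&(S<40)&(P[...,2]<.03),
      pink=(H>165)&(S>60)&(S<170)&(P[...,2]>.07), turq=(H>82)&(H<98)&(S>120)&(P[...,2]>.07))
    for k,m in M.items():
        n,l,st,c=cv2.connectedComponentsWithStats((m&W).astype(np.uint8))
        for i in range(1,n):
            if st[i,4]<60: continue
            q=P[l==i]; z=np.median(q[:,2]); 
            if k in("orange","yellow","red","black"): z=np.percentile(q[:,2],80); q=q[abs(q[:,2]-z)<.006]; z=np.median(q[:,2])
            lo,hi=np.percentile(q,[1.5,98.5],axis=0)
            (cx,cy),r=cv2.minEnclosingCircle(q[:,:2].astype(np.float32))
            print(k,st[i,4],"mean",q[:,:2].mean(0).round(4),"mid",((lo+hi)/2)[:2].round(4),"ext",(hi-lo)[:2].round(3),"circ",round(cx,4),round(cy,4),round(2*r,3),"z",z.round(4))
E
python3 - <<'E'
from m import *
for n in("top","side"): print(n); measure(dict(np.load(n+"0.npz")))
E
```

```text
top
orange 296 mean [0.7223 0.3953] mid [0.7265 0.4   ] ext [0.044 0.066] circ 0.7374 0.4008 0.069 z 0.0746
orange 457 mean [0.4628 0.1284] mid [0.4628 0.1287] ext [0.051 0.051] circ 0.4633 0.129 0.058 z 0.1059
yellow 408 mean [ 0.3967 -0.2708] mid [ 0.3966 -0.2702] ext [0.05  0.049] circ 0.3969 -0.271 0.054 z 0.0906
red 124 mean [ 0.6975 -0.4368] mid [ 0.6976 -0.4375] ext [0.024 0.025] circ 0.6976 -0.4372 0.027 z 0.1703
red 308 mean [ 0.4416 -0.0943] mid [ 0.4422 -0.0937] ext [0.044 0.044] circ 0.4415 -0.0944 0.049 z 0.0758
black 262 mean [0.3837 0.2764] mid [0.3845 0.2769] ext [0.04 0.04] circ 0.3836 0.2769 0.044 z 0.0607
disc 486 mean [0.6077 0.1673] mid [0.6079 0.1678] ext [0.061 0.061] circ 0.608 0.1666 0.069 z 0.0156
disc 494 mean [0.5996 0.078 ] mid [0.5992 0.0778] ext [0.062 0.061] circ 0.5995 0.0778 0.069 z 0.0157
disc 497 mean [ 0.5916 -0.0118] mid [ 0.5914 -0.0114] ext [0.062 0.061] circ 0.5913 -0.0123 0.069 z 0.0157
disc 501 mean [ 0.5834 -0.1011] mid [ 0.5835 -0.1013] ext [0.062 0.061] circ 0.5832 -0.1006 0.069 z 0.0156
blue 237 mean [0.6119 0.2214] mid [0.6122 0.2213] e
[... 1340 characters left out ...]
23 0.2821] mid [0.383  0.2811] ext [0.039 0.042] circ 0.3831 0.2811 0.044 z 0.0583
disc 77 mean [0.5942 0.0938] mid [0.5973 0.0902] ext [0.062 0.046] circ 0.5973 0.082 0.066 z 0.0144
blue 169 mean [0.6109 0.2236] mid [0.6118 0.223 ] ext [0.065 0.027] circ 0.6119 0.222 0.069 z 0.0193
white 88 mean [ 0.5783 -0.1586] mid [ 0.5797 -0.1706] ext [0.067 0.057] circ 0.5871 -0.1732 0.099 z 0.019
white 90 mean [0.4767 0.224 ] mid [0.4742 0.2272] ext [0.035 0.037] circ 0.4767 0.2276 0.043 z 0.0042
white 1120 mean [0.5472 0.4044] mid [0.534  0.3986] ext [0.172 0.1  ] circ 0.5333 0.3963 0.202 z 0.0074
turq 132 mean [ 0.357 -0.16 ] mid [ 0.3573 -0.1628] ext [0.046 0.047] circ 0.3583 -0.1632 0.053 z 0.0896
```

The top view shows the board with the blue tab at the left (crop 153,98) and the white tab at the right (470,127). The real cans are orange (212,215), red (418,240), yellow (585,282) and black (88,289), with pink and turquoise look-alikes lower right. Both views agree on positions and heights.

I'll start with yellow, the nearest can.

Emit:
play_rows:
  plan:
    - {"dx":32.3,"dy":-15,"hand":0}
    - {"dx":32.3,"dy":-15,"hand":0}
    - {"dx":32.3,"dy":-15,"hand":0}
    - {"dx":32.3,"dy":-15,"hand":0}
  grip_force: 25

```text
invalid input at $.plan[0]: expected keys hand, dx, dy, dz, roll
```

Emit:
play_rows:
  plan:
    - {"dx":32.3,"dy":-15,"hand":0}
    - {"dx":32.3,"dy":-15,"hand":0}
    - {"dx":32.3,"dy":-15,"hand":0}
    - {"dx":32.6,"dy":-15,"hand":0}
    - {"hand":0}

```text
invalid input at $.plan[0]: expected keys hand, dx, dy, dz, roll
```

```bash
cat > g.py <<'E'
import sys
from h import *
from scipy.spatial.transform import Rotation as R
# usage: g.py x y z [yaw] -> remaining tool-axis shift (mm), roll
x,y,z,*w=map(float,sys.argv[1:])
s=env.read_state(); M=R.from_euler("xyz",s["orientation"])
d=M.inv().apply(np.array([x,y,z])-s["tool_pos"])*1000
print("t",round(s["time"],2),"tcp",s["tool_pos"].round(4),"yaw",s["orientation"][2].round(3),"shift",d.round(1),"roll",[(s["orientation"][2]-a).round(3) for a in w],"w",s["width"].round(4),"F",s["gripper_force"],s["wrist_force"].round(1))
E
python3 g.py .397 -.2708 .045 1.479
```

```text
Traceback (most recent call last):
  File "g.py", line 8, in <module>
    print("t",round(s["time"],2),"tcp",s["tool_pos"].round(4),"yaw",s["orientation"][2].round(3),"shift",d.round(1),"roll",[(s["orientation"][2]-a).round(3) for a in w],"w",s["width"].round(4),"F",s["gripper_force"],s["wrist_force"].round(1))
                                                                                                                                                                             ^^^^^^^^^^^^^^^^
AttributeError: 'float' object has no attribute 'round'
```

All five keys are required in every row.

Emit:
play_rows:
  plan:
    - {"dx":32.3,"dy":-15,"dz":0,"roll":0,"hand":0}
    - {"dx":32.3,"dy":-15,"dz":0,"roll":0,"hand":0}
    - {"dx":32.3,"dy":-15,"dz":0,"roll":0,"hand":0}
    - {"dx":32.3,"dy":-15,"dz":0,"roll":0,"hand":0}
  grip_force: 25

```text
time: 1.13
tool_pos: [0.3022, -0.3757, 0.2267]
orientation: [3.141, -0.0, 0.403]
wrist_force: [0.8, -0.1, 0.4]
width: 0.0916
gripper_force: 0.0
```

Emit:
play_rows:
  plan:
    - {"dx":32.3,"dy":-15,"dz":0,"roll":0,"hand":0}
    - {"dx":32.3,"dy":-15,"dz":0,"roll":0,"hand":0}
    - {"dx":32.3,"dy":-15,"dz":0,"roll":0,"hand":0}
    - {"dx":32.6,"dy":-15,"dz":0,"roll":0,"hand":0}
    - {"dx":0,"dy":0,"dz":0,"roll":0,"hand":0}

```text
time: 1.55
tool_pos: [0.4001, -0.2665, 0.2269]
orientation: [-3.141, -0.002, 0.409]
wrist_force: [-1.3, 0.1, -0.8]
width: 0.0917
gripper_force: 0.0
```

```bash
sed -i 's/s\["width"\].round(4)/round(s["width"],4)/' g.py
python3 g.py .397 -.2708 .045 1.479
```

```text
t 1.55 tcp [ 0.4001 -0.2665  0.2269] yaw 0.409 shift [ -5.    2.8 181.9] roll [np.float64(-1.07)] w 0.0917 F 0.0 [-1.3  0.1 -0.8]
```

Emit:
play_rows:
  plan:
    - {"dx":0,"dy":0,"dz":30,"roll":0,"hand":0}
    - {"dx":0,"dy":0,"dz":30,"roll":0,"hand":0}
    - {"dx":0,"dy":0,"dz":30,"roll":0,"hand":0}
    - {"dx":0,"dy":0,"dz":15,"roll":0,"hand":0}
    - {"dx":0,"dy":0,"dz":0,"roll":0,"hand":0}

```text
time: 1.97
tool_pos: [0.3952, -0.2695, 0.1186]
orientation: [-3.135, 0.003, 0.404]
wrist_force: [-1.3, 0.7, 0.9]
width: 0.0917
gripper_force: 0.0
```

```bash
python3 g.py .397 -.2708 .045 1.479
```

```text
t 1.97 tcp [ 0.3952 -0.2695  0.1186] yaw 0.404 shift [ 1.4  2.4 73.6] roll [np.float64(-1.075)] w 0.0917 F 0.0 [-1.3  0.7  0.9]
```

Emit:
play_rows:
  plan:
    - {"dx":0,"dy":0,"dz":25,"roll":0,"hand":0}
    - {"dx":0,"dy":0,"dz":25,"roll":0,"hand":0}
    - {"dx":0,"dy":0,"dz":17,"roll":0,"hand":0}
    - {"dx":0,"dy":0,"dz":10,"roll":0,"hand":0}
    - {"dx":0,"dy":0,"dz":0,"roll":0,"hand":0}

```text
time: 2.38
tool_pos: [0.3965, -0.2708, 0.0439]
orientation: [-3.14, 0.001, 0.404]
wrist_force: [0.6, -0.3, 0.8]
width: 0.0919
gripper_force: 0.0
```

Emit:
play_rows:
  plan:
    - {"dx":0,"dy":0,"dz":0,"roll":0,"hand":0}
    - {"dx":0,"dy":0,"dz":0,"roll":0,"hand":0.3}
    - {"dx":0,"dy":0,"dz":0,"roll":0,"hand":1}
    - {"dx":0,"dy":0,"dz":0,"roll":0,"hand":1}
    - {"dx":0,"dy":0,"dz":0,"roll":0,"hand":1}
  grip_force: 25

```text
time: 2.8
tool_pos: [0.3974, -0.2711, 0.0454]
orientation: [3.14, -0.001, 0.404]
wrist_force: [-0.2, -0.5, -0.7]
width: 0.0696
gripper_force: 0.0
```

Emit:
play_rows:
  plan:
    - {"dx":0,"dy":0,"dz":0,"roll":0,"hand":1}
    - {"dx":0,"dy":0,"dz":0,"roll":0,"hand":1}
    - {"dx":0,"dy":0,"dz":0,"roll":0,"hand":1}
    - {"dx":0,"dy":0,"dz":0,"roll":0,"hand":1}
    - {"dx":0,"dy":0,"dz":0,"roll":0,"hand":1}

```text
time: 3.22
tool_pos: [0.3975, -0.2713, 0.0451]
orientation: [3.14, -0.001, 0.404]
wrist_force: [1.5, -2.4, 3.0]
width: 0.0539
gripper_force: 25.0
```

```bash
python3 g.py .397 -.2708 .045 1.479
```

```text
t 3.22 tcp [ 0.3975 -0.2713  0.0451] yaw 0.404 shift [-0.3 -0.7  0.1] roll [np.float64(-1.075)] w 0.0539 F 24.990100264549255 [ 1.5 -2.4  3. ]
```

Emit:
play_rows:
  plan:
    - {"dx":0,"dy":0,"dz":-10,"roll":0,"hand":1}
    - {"dx":0,"dy":0,"dz":-25,"roll":0,"hand":1}
    - {"dx":0,"dy":0,"dz":-30,"roll":0,"hand":1}
    - {"dx":0,"dy":0,"dz":-30,"roll":0,"hand":1}
    - {"dx":0,"dy":0,"dz":-25,"roll":0,"hand":1}

```text
time: 3.63
tool_pos: [0.3966, -0.2702, 0.1659]
orientation: [-3.14, 0.0, 0.404]
wrist_force: [1.2, 0.4, -1.8]
width: 0.0533
gripper_force: 25.0
```

Emit:
play_rows:
  plan:
    - {"dx":0,"dy":0,"dz":0,"roll":-0.1075,"hand":1}
    - {"dx":0,"dy":0,"dz":0,"roll":-0.1075,"hand":1}
    - {"dx":0,"dy":0,"dz":0,"roll":-0.1075,"hand":1}
    - {"dx":0,"dy":0,"dz":0,"roll":-0.1075,"hand":1}
    - {"dx":0,"dy":0,"dz":0,"roll":-0.1075,"hand":1}

```text
time: 4.05
tool_pos: [0.3964, -0.27, 0.164]
orientation: [-3.139, -0.0, 0.947]
wrist_force: [-0.4, -1.1, -2.9]
width: 0.0537
gripper_force: 25.0
```

Emit:
play_rows:
  plan:
    - {"dx":0,"dy":0,"dz":0,"roll":-0.1075,"hand":1}
    - {"dx":0,"dy":0,"dz":0,"roll":-0.1075,"hand":1}
    - {"dx":0,"dy":0,"dz":0,"roll":-0.1075,"hand":1}
    - {"dx":0,"dy":0,"dz":0,"roll":-0.1075,"hand":1}
    - {"dx":0,"dy":0,"dz":0,"roll":-0.1075,"hand":1}

```text
time: 4.47
tool_pos: [0.3963, -0.27, 0.1639]
orientation: [-3.139, -0.002, 1.484]
wrist_force: [0.4, 0.5, -1.7]
width: 0.0535
gripper_force: 25.0
```

Emit:
play_rows:
  plan:
    - {"dx":0,"dy":0,"dz":0,"roll":0,"hand":1}
    - {"dx":0,"dy":0,"dz":0,"roll":0,"hand":1}

```text
time: 4.63
tool_pos: [0.3966, -0.2702, 0.1641]
orientation: [-3.14, -0.001, 1.476]
wrist_force: [1.0, 0.4, -2.9]
width: 0.0538
gripper_force: 25.0
```

```bash
python3 g.py .5996 .078 .061 1.479
```

```text
t 4.63 tcp [ 0.3966 -0.2702  0.1641] yaw 1.476 shift [365.8 169.2 103.3] roll [np.float64(-0.003)] w 0.0538 F 24.985128231346607 [ 1.   0.4 -2.9]
```

Emit:
play_rows:
  plan:
    - {"dx":14,"dy":6.5,"dz":0,"roll":0,"hand":1}
    - {"dx":28,"dy":13,"dz":0,"roll":0,"hand":1}
    - {"dx":30,"dy":13.8,"dz":0,"roll":0,"hand":1}
    - {"dx":30,"dy":13.8,"dz":0,"roll":0,"hand":1}
    - {"dx":30,"dy":13.8,"dz":0,"roll":0,"hand":1}

```text
time: 5.05
tool_pos: [0.47, -0.1435, 0.1645]
orientation: [-3.141, -0.0, 1.474]
wrist_force: [0.2, 0.1, -2.6]
width: 0.0535
gripper_force: 25.0
```

Emit:
play_rows:
  plan:
    - {"dx":30,"dy":13.8,"dz":0,"roll":0,"hand":1}
    - {"dx":30,"dy":13.8,"dz":0,"roll":0,"hand":1}
    - {"dx":30,"dy":13.8,"dz":0,"roll":0,"hand":1}
    - {"dx":30,"dy":13.8,"dz":0,"roll":0,"hand":1}
    - {"dx":30,"dy":13.8,"dz":0,"roll":0,"hand":1}

```text
time: 5.47
tool_pos: [0.5525, -0.0002, 0.1643]
orientation: [-3.14, 0.0, 1.475]
wrist_force: [0.8, -1.4, -2.7]
width: 0.0538
gripper_force: 25.0
```

Emit:
play_rows:
  plan:
    - {"dx":30,"dy":13.8,"dz":0,"roll":0,"hand":1}
    - {"dx":30,"dy":13.8,"dz":0,"roll":0,"hand":1}
    - {"dx":24,"dy":11.5,"dz":0,"roll":0,"hand":1}
    - {"dx":0,"dy":0,"dz":0,"roll":0,"hand":1}
    - {"dx":0,"dy":0,"dz":0,"roll":0,"hand":1}

```text
time: 5.88
tool_pos: [0.5987, 0.0794, 0.1637]
orientation: [-3.14, 0.0, 1.479]
wrist_force: [-0.7, -0.0, -2.9]
width: 0.0536
gripper_force: 25.0
```

Emit:
play_rows:
  plan:
    - {"dx":0,"dy":0,"dz":20,"roll":0,"hand":1}
    - {"dx":0,"dy":0,"dz":30,"roll":0,"hand":1}
    - {"dx":0,"dy":0,"dz":20,"roll":0,"hand":1}
    - {"dx":0,"dy":0,"dz":10,"roll":0,"hand":1}
    - {"dx":0,"dy":0,"dz":0,"roll":0,"hand":1}

```text
time: 6.3
tool_pos: [0.5969, 0.077, 0.0822]
orientation: [-3.136, 0.001, 1.476]
wrist_force: [-0.9, -0.9, -2.0]
width: 0.0535
gripper_force: 25.0
```

```bash
python3 g.py .5996 .078 .061 1.479; python3 - <<'E'
from m import *
d=env.get_image("top");save(d,"top1.png");measure(d)
d=env.get_image("side");save(d,"side1.png")
cv2.imwrite("pics/side1c.png",cv2.resize(d["image"][90:300,150:430,::-1],None,fx=2.7,fy=2.7))
E
```

```text
t 6.3 tcp [0.5969 0.077  0.0822] yaw 1.476 shift [ 1.2  2.7 21.2] roll [np.float64(-0.003)] w 0.0535 F 24.985632374882698 [-0.9 -0.9 -2. ]
orange 307 mean [0.7232 0.397 ] mid [0.7263 0.3998] ext [0.044 0.066] circ 0.7374 0.4002 0.07 z 0.0736
red 123 mean [ 0.6975 -0.4368] mid [ 0.6979 -0.4378] ext [0.024 0.025] circ 0.6978 -0.437 0.028 z 0.1698
red 309 mean [ 0.4415 -0.0944] mid [ 0.4422 -0.0937] ext [0.044 0.044] circ 0.4419 -0.0942 0.049 z 0.0755
disc 80 mean [0.5965 0.0536] mid [0.5983 0.055 ] ext [0.054 0.018] circ 0.5986 0.0619 0.056 z 0.0156
disc 497 mean [ 0.5914 -0.0116] mid [ 0.591  -0.0113] ext [0.062 0.061] circ 0.5911 -0.0119 0.069 z 0.0157
disc 499 mean [ 0.5832 -0.1012] mid [ 0.5831 -0.1013] ext [0.062 0.061] circ 0.5834 -0.1011 0.068 z 0.0158
white 870 mean [0.5526 0.4073] mid [0.5391 0.4029] ext [0.161 0.091] circ 0.5362 0.4029 0.196 z 0.0088
white 238 mean [ 0.5781 -0.1555] mid [ 0.5786 -0.1551] ext [0.064 0.026] circ 0.5785 -0.156 0.071 z 0.0205
white 245 mean [ 0.519  -0.4189] mid [ 0.5193 -0.4189] ext [0.042 0.043] circ 0.5185 -0.4187 0.047 z 0.0054
pink 441 mean [ 0.3016 -0.2427] mid [ 0.3014 -0.2435] ext [0.05 0.05] circ 0.3019 -0.2439 0.054 z 0.0903
pink 460 mean [ 0.3032 -0.3318] mid [ 0.3036 -0.3328] ext [0.048 0.05 ] circ 0.3029 -0.3339 0.054 z 0.0905
turq 404 mean [ 0.3585 -0.1624] mid [ 0.3586 -0.1632] ext [0.047 0.049] circ 0.3588 -0.1629 0.053 z 0.0905
turq 451 mean [ 0.3547 -0.3986] mid [ 0.3548 -0.4004] ext [0.047 0.049] circ 0.3548 -0.4008 0.053 z 0.0902
```

View pics/side1c.png

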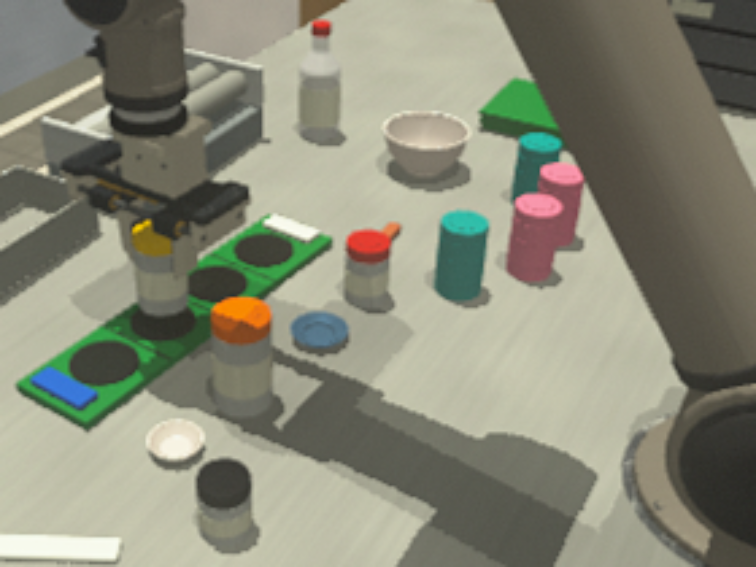

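Emit:
play_rows:
  plan:
    - {"dx":0,"dy":0,"dz":0,"roll":0,"hand":1}
    - {"dx":0,"dy":0,"dz":10,"roll":0,"hand":1}
    - {"dx":0,"dy":0,"dz":7,"roll":0,"hand":1}
    - {"dx":0,"dy":0,"dz":3,"roll":0,"hand":1}
    - {"dx":0,"dy":0,"dz":0,"roll":0,"hand":1}

```text
time: 6.82
tool_pos: [0.5982, 0.0781, 0.0636]
orientation: [-3.14, 0.0, 1.479]
wrist_force: [-0.0, -0.2, -2.7]
width: 0.0537
gripper_force: 25.0
```

Emit:
play_rows:
  plan:
    - {"dx":0,"dy":0,"dz":0,"roll":0,"hand":1}
    - {"dx":0,"dy":0,"dz":0,"roll":0,"hand":1}

```text
time: 6.98
tool_pos: [0.5991, 0.0782, 0.0648]
orientation: [3.141, 0.0, 1.479]
wrist_force: [-0.0, -0.2, -1.9]
width: 0.0538
gripper_force: 25.0
```

```bash
python3 g.py .5996 .078 .0605 1.479
```

```text
t 6.98 tcp [0.5991 0.0782 0.0648] yaw 1.479 shift [-0.1  0.5  4.3] roll [np.float64(-0.0)] w 0.0538 F 24.985397905111313 [-0.  -0.2 -1.9]
```

Emit:
play_rows:
  plan:
    - {"dx":0,"dy":0,"dz":2,"roll":0,"hand":1}
    - {"dx":0,"dy":0,"dz":2,"roll":0,"hand":1}
    - {"dx":0,"dy":0,"dz":0,"roll":0,"hand":1}
    - {"dx":0,"dy":0,"dz":0,"roll":0,"hand":1}
    - {"dx":0,"dy":0,"dz":0,"roll":0,"hand":1}

```text
time: 7.4
tool_pos: [0.599, 0.0781, 0.0607]
orientation: [3.142, 0.0, 1.479]
wrist_force: [0.1, 0.5, -1.4]
width: 0.0538
gripper_force: 25.0
```

Emit:
play_rows:
  plan:
    - {"dx":0,"dy":0,"dz":0,"roll":0,"hand":0.4}
    - {"dx":0,"dy":0,"dz":0,"roll":0,"hand":0.2}
    - {"dx":0,"dy":0,"dz":0,"roll":0,"hand":0}
    - {"dx":0,"dy":0,"dz":0,"roll":0,"hand":0}
    - {"dx":0,"dy":0,"dz":0,"roll":0,"hand":0}

```text
time: 7.82
tool_pos: [0.5991, 0.0781, 0.0609]
orientation: [3.141, 0.0, 1.479]
wrist_force: [-0.5, 0.6, 0.6]
width: 0.0769
gripper_force: 0.0
```

Emit:
play_rows:
  plan:
    - {"dx":0,"dy":0,"dz":0,"roll":0,"hand":0}
    - {"dx":0,"dy":0,"dz":-10,"roll":0,"hand":0}
    - {"dx":0,"dy":0,"dz":-25,"roll":0,"hand":0}
    - {"dx":0,"dy":0,"dz":-35,"roll":0,"hand":0}
    - {"dx":0,"dy":0,"dz":-35,"roll":0,"hand":0}

```text
time: 8.23
tool_pos: [0.5983, 0.0781, 0.1669]
orientation: [-3.14, 0.0, 1.479]
wrist_force: [0.9, 0.8, -1.0]
width: 0.0916
gripper_force: 0.0
```

```bash
python3 g.py .463 .129 .045 1.479
```

```text
t 8.23 tcp [0.5983 0.0781 0.1669] yaw 1.479 shift [  38.2 -139.2  122.2] roll [np.float64(-0.0)] w 0.0916 F 0.0 [ 0.9  0.8 -1. ]
```

Emit:
play_rows:
  plan:
    - {"dx":7.6,"dy":-28,"dz":0,"roll":0,"hand":0}
    - {"dx":7.6,"dy":-28,"dz":0,"roll":0,"hand":0}
    - {"dx":7.6,"dy":-28,"dz":0,"roll":0,"hand":0}
    - {"dx":7.6,"dy":-28,"dz":0,"roll":0,"hand":0}
    - {"dx":7.8,"dy":-28,"dz":0,"roll":0,"hand":0}

```text
time: 8.65
tool_pos: [0.4618, 0.1293, 0.1665]
orientation: [3.14, -0.0, 1.479]
wrist_force: [0.4, 0.3, -0.2]
width: 0.0917
gripper_force: 0.0
```

Emit:
play_rows:
  plan:
    - {"dx":0,"dy":0,"dz":0,"roll":0,"hand":0}
    - {"dx":0,"dy":0,"dz":0,"roll":0,"hand":0}
    - {"dx":0,"dy":0,"dz":15,"roll":0,"hand":0}
    - {"dx":0,"dy":0,"dz":15,"roll":0,"hand":0}
    - {"dx":0,"dy":0,"dz":0,"roll":0,"hand":0}

```text
time: 9.07
tool_pos: [0.463, 0.1285, 0.1341]
orientation: [-3.139, 0.001, 1.478]
wrist_force: [-0.0, 0.2, -0.6]
width: 0.0919
gripper_force: 0.0
```

```bash
python3 g.py .463 .129 .045 1.479; python3 - <<'E'
from m import *
d=env.get_image("top");measure(d);save(d,"top2.png")
E
```

```text
t 9.07 tcp [0.463  0.1285 0.1341] yaw 1.478 shift [ 0.6  0.2 89.1] roll [np.float64(-0.001)] w 0.0919 F 0.0 [-0.   0.2 -0.6]
orange 297 mean [0.7228 0.3963] mid [0.7264 0.3999] ext [0.043 0.066] circ 0.7373 0.4005 0.069 z 0.0737
orange 183 mean [0.4614 0.1132] mid [0.4619 0.1123] ext [0.048 0.022] circ 0.4628 0.1197 0.051 z 0.1058
yellow 384 mean [0.5971 0.0788] mid [0.5977 0.0787] ext [0.048 0.049] circ 0.5977 0.0791 0.054 z 0.1058
red 124 mean [ 0.6975 -0.437 ] mid [ 0.6975 -0.4376] ext [0.025 0.025] circ 0.6969 -0.4378 0.029 z 0.1701
red 308 mean [ 0.4414 -0.0946] mid [ 0.4422 -0.0937] ext [0.044 0.044] circ 0.4419 -0.0945 0.049 z 0.0759
black 169 mean [0.3898 0.2771] mid [0.3907 0.2772] ext [0.026 0.04 ] circ 0.3855 0.2772 0.043 z 0.0611
disc 176 mean [0.6247 0.1619] mid [0.6254 0.1623] ext [0.03 0.05] circ 0.6217 0.1623 0.06 z 0.0161
disc 109 mean [0.5873 0.0658] mid [0.5956 0.0771] ext [0.056 0.063] circ 0.599 0.0778 0.068 z 0.0157
disc 496 mean [ 0.5916 -0.0118] mid [ 0.5912 -0.0113] ext [0.062 0.061] circ 0.5915 -0.0121 0.068 z 0.0156
disc 499 mean [ 0.5833 -0.1012] mid [ 0.5
[... 207 characters left out ...]
33 0.4321] ext [0.077 0.035] circ 0.5822 0.4297 0.081 z 0.0087
white 235 mean [ 0.5784 -0.1557] mid [ 0.5786 -0.155 ] ext [0.065 0.026] circ 0.579 -0.1549 0.071 z 0.0205
white 243 mean [ 0.5189 -0.4188] mid [ 0.5193 -0.4186] ext [0.042 0.042] circ 0.5188 -0.4188 0.046 z 0.0052
pink 435 mean [ 0.3016 -0.2428] mid [ 0.3014 -0.2434] ext [0.05 0.05] circ 0.3017 -0.2439 0.054 z 0.0903
pink 463 mean [ 0.3031 -0.3318] mid [ 0.3029 -0.3331] ext [0.05 0.05] circ 0.3027 -0.334 0.055 z 0.0903
turq 402 mean [ 0.3584 -0.1625] mid [ 0.3586 -0.1633] ext [0.047 0.05 ] circ 0.3589 -0.1629 0.054 z 0.0906
turq 454 mean [ 0.3547 -0.3986] mid [ 0.3549 -0.4003] ext [0.047 0.049] circ 0.3546 -0.4009 0.053 z 0.0905
```

Emit:
play_rows:
  plan:
    - {"dx":0,"dy":0,"dz":25,"roll":0,"hand":0}
    - {"dx":0,"dy":0,"dz":25,"roll":0,"hand":0}
    - {"dx":0,"dy":0,"dz":25,"roll":0,"hand":0}
    - {"dx":0,"dy":0,"dz":15,"roll":0,"hand":0}
    - {"dx":0,"dy":0,"dz":0,"roll":0,"hand":0}

```text
time: 9.53
tool_pos: [0.4624, 0.1286, 0.0438]
orientation: [-3.138, 0.001, 1.478]
wrist_force: [-0.7, -0.2, 1.3]
width: 0.0916
gripper_force: 0.0
```

Emit:
play_rows:
  plan:
    - {"dx":0,"dy":0,"dz":0,"roll":0,"hand":0}
    - {"dx":0,"dy":0,"dz":0,"roll":0,"hand":0.3}
    - {"dx":0,"dy":0,"dz":0,"roll":0,"hand":1}
    - {"dx":0,"dy":0,"dz":0,"roll":0,"hand":1}
    - {"dx":0,"dy":0,"dz":0,"roll":0,"hand":1}

```text
time: 9.95
tool_pos: [0.4637, 0.1291, 0.0466]
orientation: [3.14, -0.0, 1.479]
wrist_force: [0.3, 0.3, 0.0]
width: 0.0698
gripper_force: 0.0
```

Emit:
play_rows:
  plan:
    - {"dx":0,"dy":0,"dz":0,"roll":0,"hand":1}
    - {"dx":0,"dy":0,"dz":0,"roll":0,"hand":1}
    - {"dx":0,"dy":0,"dz":0,"roll":0,"hand":1}
    - {"dx":0,"dy":0,"dz":0,"roll":0,"hand":1}
    - {"dx":0,"dy":0,"dz":0,"roll":0,"hand":1}

```text
time: 10.37
tool_pos: [0.4637, 0.129, 0.0462]
orientation: [3.14, -0.0, 1.479]
wrist_force: [-0.1, -0.3, 5.7]
width: 0.0577
gripper_force: 25.0
```

```bash
python3 g.py .608 .167 .0605 1.479
```

```text
t 10.37 tcp [0.4637 0.129  0.0462] yaw 1.479 shift [ 51.1 140.3 -14.1] roll [np.float64(-0.0)] w 0.0577 F 24.996596155688167 [-0.1 -0.3  5.7]
```

Emit:
play_rows:
  plan:
    - {"dx":0,"dy":0,"dz":-10,"roll":0,"hand":1}
    - {"dx":0,"dy":0,"dz":-20,"roll":0,"hand":1}
    - {"dx":0,"dy":0,"dz":-20,"roll":0,"hand":1}
    - {"dx":0,"dy":0,"dz":-10,"roll":0,"hand":1}
    - {"dx":0,"dy":0,"dz":0,"roll":0,"hand":1}

```text
time: 10.78
tool_pos: [0.4637, 0.1292, 0.1071]
orientation: [3.139, -0.0, 1.479]
wrist_force: [-0.3, -0.1, -2.5]
width: 0.058
gripper_force: 25.0
```

Emit:
play_rows:
  plan:
    - {"dx":5.1,"dy":14,"dz":0,"roll":0,"hand":1}
    - {"dx":9,"dy":25,"dz":0,"roll":0,"hand":1}
    - {"dx":9,"dy":25,"dz":0,"roll":0,"hand":1}
    - {"dx":9,"dy":25,"dz":0,"roll":0,"hand":1}
    - {"dx":9,"dy":25,"dz":0,"roll":0,"hand":1}

```text
time: 11.2
tool_pos: [0.5803, 0.1596, 0.1038]
orientation: [-3.138, 0.001, 1.479]
wrist_force: [0.3, 0.6, -3.3]
width: 0.0575
gripper_force: 25.0
```

Emit:
play_rows:
  plan:
    - {"dx":6,"dy":16,"dz":0,"roll":0,"hand":1}
    - {"dx":4,"dy":10.5,"dz":0,"roll":0,"hand":1}
    - {"dx":0,"dy":0,"dz":0,"roll":0,"hand":1}
    - {"dx":0,"dy":0,"dz":0,"roll":0,"hand":1}
    - {"dx":0,"dy":0,"dz":10,"roll":0,"hand":1}

```text
time: 11.62
tool_pos: [0.6075, 0.167, 0.096]
orientation: [3.141, -0.0, 1.479]
wrist_force: [1.1, -0.2, -2.7]
width: 0.0576
gripper_force: 25.0
```

Emit:
play_rows:
  plan:
    - {"dx":0,"dy":0,"dz":15,"roll":0,"hand":1}
    - {"dx":0,"dy":0,"dz":10,"roll":0,"hand":1}
    - {"dx":0,"dy":0,"dz":5,"roll":0,"hand":1}
    - {"dx":0,"dy":0,"dz":0,"roll":0,"hand":1}
    - {"dx":0,"dy":0,"dz":0,"roll":0,"hand":1}

```text
time: 12.03
tool_pos: [0.6074, 0.1669, 0.0655]
orientation: [-3.141, 0.0, 1.479]
wrist_force: [-0.7, -0.1, -2.5]
width: 0.0574
gripper_force: 25.0
```

```bash
python3 g.py .608 .167 .0615 1.479
```

```text
t 12.03 tcp [0.6074 0.1669 0.0655] yaw 1.479 shift [0.1 0.6 4. ] roll [np.float64(-0.0)] w 0.0574 F 24.992836033925414 [-0.7 -0.1 -2.5]
```

Emit:
play_rows:
  plan:
    - {"dx":0,"dy":0,"dz":2.2,"roll":0,"hand":1}
    - {"dx":0,"dy":0,"dz":2.2,"roll":0,"hand":1}
    - {"dx":0,"dy":0,"dz":0,"roll":0,"hand":1}
    - {"dx":0,"dy":0,"dz":0,"roll":0,"hand":1}
    - {"dx":0,"dy":0,"dz":0,"roll":0,"hand":1}

```text
time: 12.45
tool_pos: [0.6078, 0.167, 0.0615]
orientation: [3.141, -0.0, 1.479]
wrist_force: [0.7, 0.3, -2.7]
width: 0.0577
gripper_force: 25.0
```

Emit:
play_rows:
  plan:
    - {"dx":0,"dy":0,"dz":0,"roll":0,"hand":0.35}
    - {"dx":0,"dy":0,"dz":0,"roll":0,"hand":0.2}
    - {"dx":0,"dy":0,"dz":0,"roll":0,"hand":0}
    - {"dx":0,"dy":0,"dz":0,"roll":0,"hand":0}
    - {"dx":0,"dy":0,"dz":0,"roll":0,"hand":0}

```text
time: 12.87
tool_pos: [0.6078, 0.167, 0.0615]
orientation: [3.141, -0.0, 1.479]
wrist_force: [0.4, -0.3, 0.1]
width: 0.0822
gripper_force: 0.0
```

Emit:
play_rows:
  plan:
    - {"dx":0,"dy":0,"dz":0,"roll":0,"hand":0}
    - {"dx":0,"dy":0,"dz":-10,"roll":0,"hand":0}
    - {"dx":0,"dy":0,"dz":-30,"roll":0,"hand":0}
    - {"dx":0,"dy":0,"dz":-35,"roll":0,"hand":0}
    - {"dx":0,"dy":0,"dz":-35,"roll":0,"hand":0}

```text
time: 13.28
tool_pos: [0.6072, 0.1669, 0.1728]
orientation: [-3.14, 0.0, 1.479]
wrist_force: [1.0, 0.2, -0.1]
width: 0.0919
gripper_force: 0.0
```

```bash
python3 g.py .4416 -.0943 .03 1.479
```

```text
t 13.28 tcp [0.6072 0.1669 0.1728] yaw 1.479 shift [-275.3 -140.8  143.1] roll [np.float64(-0.0)] w 0.0919 F 0.0 [ 1.   0.2 -0.1]
```

Emit:
play_rows:
  plan:
    - {"dx":-30.6,"dy":-15.7,"dz":0,"roll":0,"hand":0}
    - {"dx":-30.6,"dy":-15.7,"dz":0,"roll":0,"hand":0}
    - {"dx":-30.6,"dy":-15.7,"dz":0,"roll":0,"hand":0}
    - {"dx":-30.6,"dy":-15.7,"dz":0,"roll":0,"hand":0}
    - {"dx":-30.6,"dy":-15.7,"dz":0,"roll":0,"hand":0}

```text
time: 13.7
tool_pos: [0.5145, 0.0208, 0.1723]
orientation: [3.14, 0.0, 1.479]
wrist_force: [1.0, -1.7, -0.4]
width: 0.0917
gripper_force: 0.0
```

Emit:
play_rows:
  plan:
    - {"dx":-30.6,"dy":-15.7,"dz":0,"roll":0,"hand":0}
    - {"dx":-30.6,"dy":-15.7,"dz":0,"roll":0,"hand":0}
    - {"dx":-30.6,"dy":-15.7,"dz":0,"roll":0,"hand":0}
    - {"dx":-30.6,"dy":-15.7,"dz":0,"roll":0,"hand":0}
    - {"dx":0,"dy":0,"dz":0,"roll":0,"hand":0}

```text
time: 14.12
tool_pos: [0.4392, -0.098, 0.1722]
orientation: [-3.141, 0.002, 1.475]
wrist_force: [0.2, -0.3, -0.6]
width: 0.0917
gripper_force: 0.0
```

Emit:
play_rows:
  plan:
    - {"dx":0,"dy":0,"dz":20,"roll":0,"hand":0}
    - {"dx":0,"dy":0,"dz":30,"roll":0,"hand":0}
    - {"dx":0,"dy":0,"dz":20,"roll":0,"hand":0}
    - {"dx":0,"dy":0,"dz":0,"roll":0,"hand":0}
    - {"dx":0,"dy":0,"dz":0,"roll":0,"hand":0}

```text
time: 14.53
tool_pos: [0.4416, -0.094, 0.1015]
orientation: [-3.14, -0.0, 1.479]
wrist_force: [-0.3, -0.3, 1.1]
width: 0.0916
gripper_force: 0.0
```

```bash
python3 g.py .4416 -.0943 .03 1.479; python3 - <<'E'
from m import *
d=env.get_image("top");measure(d);save(d,"top3.png")
E
```

```text
t 14.53 tcp [ 0.4416 -0.094   0.1015] yaw 1.479 shift [-0.4  0.1 71.5] roll [np.float64(-0.0)] w 0.0916 F 0.0 [-0.3 -0.3  1.1]
orange 300 mean [0.7227 0.3974] mid [0.7265 0.4   ] ext [0.044 0.066] circ 0.7373 0.3999 0.068 z 0.0738
orange 443 mean [0.6059 0.1655] mid [0.6056 0.1656] ext [0.052 0.052] circ 0.606 0.167 0.058 z 0.121
yellow 387 mean [0.5969 0.0789] mid [0.5968 0.0791] ext [0.049 0.049] circ 0.5979 0.0792 0.054 z 0.1056
red 124 mean [ 0.6975 -0.4368] mid [ 0.6979 -0.4379] ext [0.024 0.025] circ 0.6974 -0.4374 0.028 z 0.1703
black 260 mean [0.3838 0.2765] mid [0.3839 0.277 ] ext [0.039 0.04 ] circ 0.3832 0.2768 0.044 z 0.0608
disc 80 mean [0.5954 0.1545] mid [0.6037 0.1649] ext [0.058 0.061] circ 0.6069 0.1676 0.068 z 0.0159
disc 104 mean [0.5886 0.065 ] mid [0.5954 0.0773] ext [0.056 0.063] circ 0.5997 0.078 0.067 z 0.016
disc 422 mean [ 0.5945 -0.0083] mid [ 0.5926 -0.0099] ext [0.06  0.058] circ 0.5916 -0.0119 0.068 z 0.0156
disc 296 mean [ 0.5946 -0.1039] mid [ 0.5954 -0.1034] ext [0.038 0.06 ] circ 0.5861 -0.1026 0.068 z 0.0155
blue 144 mean [0.6015 0.2246] mid [0.610
[... 207 characters left out ...]
21 -0.1562] ext [0.057 0.024] circ 0.5819 -0.1579 0.061 z 0.0207
white 239 mean [ 0.5188 -0.4183] mid [ 0.5193 -0.4181] ext [0.042 0.042] circ 0.5186 -0.4174 0.047 z 0.0054
white 82 mean [0.4773 0.224 ] mid [0.4778 0.2238] ext [0.024 0.026] circ 0.4768 0.224 0.028 z 0.0047
pink 443 mean [ 0.3017 -0.2427] mid [ 0.3014 -0.2437] ext [0.05  0.051] circ 0.3015 -0.2442 0.054 z 0.0905
pink 460 mean [ 0.3032 -0.3318] mid [ 0.3034 -0.333 ] ext [0.049 0.049] circ 0.3022 -0.3334 0.054 z 0.0904
turq 117 mean [ 0.3563 -0.178 ] mid [ 0.3573 -0.1728] ext [0.041 0.031] circ 0.3595 -0.1564 0.065 z 0.0904
turq 452 mean [ 0.3548 -0.3987] mid [ 0.3548 -0.4007] ext [0.047 0.05 ] circ 0.3541 -0.401 0.053 z 0.0903
```

Emit:
play_rows:
  plan:
    - {"dx":0,"dy":0,"dz":25,"roll":0,"hand":0}
    - {"dx":0,"dy":0,"dz":25,"roll":0,"hand":0}
    - {"dx":0,"dy":0,"dz":15,"roll":0,"hand":0}
    - {"dx":0,"dy":0,"dz":6,"roll":0,"hand":0}
    - {"dx":0,"dy":0,"dz":0,"roll":0,"hand":0}

```text
time: 15.0
tool_pos: [0.442, -0.0942, 0.0305]
orientation: [-3.142, 0.0, 1.479]
wrist_force: [0.0, -0.1, -1.0]
width: 0.0919
gripper_force: 0.0
```

Emit:
play_rows:
  plan:
    - {"dx":0,"dy":0,"dz":0,"roll":0,"hand":0}
    - {"dx":0,"dy":0,"dz":0,"roll":0,"hand":0.35}
    - {"dx":0,"dy":0,"dz":0,"roll":0,"hand":1}
    - {"dx":0,"dy":0,"dz":0,"roll":0,"hand":1}
    - {"dx":0,"dy":0,"dz":0,"roll":0,"hand":1}

```text
time: 15.42
tool_pos: [0.442, -0.0944, 0.0309]
orientation: [3.14, 0.0, 1.479]
wrist_force: [-0.5, 0.9, -0.0]
width: 0.0696
gripper_force: 0.0
```

Emit:
play_rows:
  plan:
    - {"dx":0,"dy":0,"dz":0,"roll":0,"hand":1}
    - {"dx":0,"dy":0,"dz":0,"roll":0,"hand":1}
    - {"dx":0,"dy":0,"dz":0,"roll":0,"hand":1}
    - {"dx":0,"dy":0,"dz":0,"roll":0,"hand":1}
    - {"dx":0,"dy":0,"dz":0,"roll":0,"hand":1}

```text
time: 15.83
tool_pos: [0.442, -0.0944, 0.0304]
orientation: [3.141, 0.0, 1.479]
wrist_force: [0.9, -0.2, 1.7]
width: 0.0495
gripper_force: 25.0
```

```bash
python3 g.py .5914 -.0118 .0455 1.479
```

```text
t 15.83 tcp [ 0.442  -0.0944  0.0304] yaw 1.479 shift [ 95.9 141.2 -15. ] roll [np.float64(-0.0)] w 0.0495 F 25.000030249357224 [ 0.9 -0.2  1.7]
```

Emit:
play_rows:
  plan:
    - {"dx":0,"dy":0,"dz":-10,"roll":0,"hand":1}
    - {"dx":0,"dy":0,"dz":-25,"roll":0,"hand":1}
    - {"dx":0,"dy":0,"dz":-25,"roll":0,"hand":1}
    - {"dx":0,"dy":0,"dz":-10,"roll":0,"hand":1}
    - {"dx":0,"dy":0,"dz":0,"roll":0,"hand":1}

```text
time: 16.25
tool_pos: [0.4428, -0.0947, 0.1022]
orientation: [3.138, 0.001, 1.479]
wrist_force: [-0.0, -0.7, -0.8]
width: 0.0497
gripper_force: 25.0
```

Emit:
play_rows:
  plan:
    - {"dx":7,"dy":10.3,"dz":0,"roll":0,"hand":1}
    - {"dx":16,"dy":23.5,"dz":0,"roll":0,"hand":1}
    - {"dx":16,"dy":23.5,"dz":0,"roll":0,"hand":1}
    - {"dx":16,"dy":23.5,"dz":0,"roll":0,"hand":1}
    - {"dx":16,"dy":23.5,"dz":0,"roll":0,"hand":1}

```text
time: 16.67
tool_pos: [0.5527, -0.0317, 0.0985]
orientation: [-3.139, -0.0, 1.479]
wrist_force: [0.3, 0.3, -1.1]
width: 0.0496
gripper_force: 25.0
```

Emit:
play_rows:
  plan:
    - {"dx":15,"dy":22,"dz":0,"roll":0,"hand":1}
    - {"dx":9.9,"dy":14.9,"dz":0,"roll":0,"hand":1}
    - {"dx":0,"dy":0,"dz":0,"roll":0,"hand":1}
    - {"dx":0,"dy":0,"dz":10,"roll":0,"hand":1}
    - {"dx":0,"dy":0,"dz":15,"roll":0,"hand":1}

```text
time: 17.08
tool_pos: [0.5908, -0.0115, 0.0742]
orientation: [-3.141, 0.0, 1.479]
wrist_force: [0.7, -0.2, -1.3]
width: 0.0496
gripper_force: 25.0
```

Emit:
play_rows:
  plan:
    - {"dx":0,"dy":0,"dz":15,"roll":0,"hand":1}
    - {"dx":0,"dy":0,"dz":7,"roll":0,"hand":1}
    - {"dx":0,"dy":0,"dz":4,"roll":0,"hand":1}
    - {"dx":0,"dy":0,"dz":0,"roll":0,"hand":1}
    - {"dx":0,"dy":0,"dz":0,"roll":0,"hand":1}

```text
time: 17.5
tool_pos: [0.591, -0.012, 0.0493]
orientation: [-3.141, 0.0, 1.478]
wrist_force: [-0.3, -0.7, -1.7]
width: 0.0496
gripper_force: 25.0
```

```bash
python3 g.py .5914 -.0118 .0455 1.479
```

```text
t 17.5 tcp [ 0.591  -0.012   0.0493] yaw 1.478 shift [0.2 0.4 3.8] roll [np.float64(-0.001)] w 0.0496 F 24.999542981386185 [-0.3 -0.7 -1.7]
```

Emit:
play_rows:
  plan:
    - {"dx":0,"dy":0,"dz":2,"roll":0,"hand":1}
    - {"dx":0,"dy":0,"dz":2,"roll":0,"hand":1}
    - {"dx":0,"dy":0,"dz":0,"roll":0,"hand":1}
    - {"dx":0,"dy":0,"dz":0,"roll":0,"hand":1}
    - {"dx":0,"dy":0,"dz":0,"roll":0,"hand":1}

```text
time: 17.92
tool_pos: [0.5912, -0.0117, 0.0456]
orientation: [3.141, 0.0, 1.479]
wrist_force: [0.0, -0.1, -1.9]
width: 0.0496
gripper_force: 25.0
```

Emit:
play_rows:
  plan:
    - {"dx":0,"dy":0,"dz":0,"roll":0,"hand":0.4}
    - {"dx":0,"dy":0,"dz":0,"roll":0,"hand":0.2}
    - {"dx":0,"dy":0,"dz":0,"roll":0,"hand":0}
    - {"dx":0,"dy":0,"dz":0,"roll":0,"hand":0}
    - {"dx":0,"dy":0,"dz":0,"roll":0,"hand":0}

```text
time: 18.33
tool_pos: [0.5912, -0.0117, 0.0454]
orientation: [3.141, 0.0, 1.479]
wrist_force: [0.4, -0.2, 0.5]
width: 0.077
gripper_force: 0.0
```

Emit:
play_rows:
  plan:
    - {"dx":0,"dy":0,"dz":0,"roll":0,"hand":0}
    - {"dx":0,"dy":0,"dz":-15,"roll":0,"hand":0}
    - {"dx":0,"dy":0,"dz":-35,"roll":0,"hand":0}
    - {"dx":0,"dy":0,"dz":-35,"roll":0,"hand":0}
    - {"dx":0,"dy":0,"dz":-35,"roll":0,"hand":0}

```text
time: 18.75
tool_pos: [0.5906, -0.0117, 0.1664]
orientation: [-3.14, 0.0, 1.479]
wrist_force: [0.3, 0.4, 0.7]
width: 0.0914
gripper_force: 0.0
```

```bash
python3 g.py .3835 .278 .025 1.479
```

```text
t 18.75 tcp [ 0.5906 -0.0117  0.1664] yaw 1.479 shift [ 269.4 -232.7  141.7] roll [np.float64(-0.0)] w 0.0914 F 0.0 [0.3 0.4 0.7]
```

Emit:
play_rows:
  plan:
    - {"dx":27,"dy":-23.3,"dz":0,"roll":0,"hand":0}
    - {"dx":27,"dy":-23.3,"dz":0,"roll":0,"hand":0}
    - {"dx":27,"dy":-23.3,"dz":0,"roll":0,"hand":0}
    - {"dx":27,"dy":-23.3,"dz":0,"roll":0,"hand":0}
    - {"dx":27,"dy":-23.3,"dz":0,"roll":0,"hand":0}

```text
time: 19.17
tool_pos: [0.4863, 0.1344, 0.1655]
orientation: [3.141, -0.0, 1.478]
wrist_force: [0.5, -0.3, 0.8]
width: 0.0918
gripper_force: 0.0
```

Emit:
play_rows:
  plan:
    - {"dx":27,"dy":-23.3,"dz":0,"roll":0,"hand":0}
    - {"dx":27,"dy":-23.3,"dz":0,"roll":0,"hand":0}
    - {"dx":27,"dy":-23.3,"dz":0,"roll":0,"hand":0}
    - {"dx":27,"dy":-23.3,"dz":0,"roll":0,"hand":0}
    - {"dx":26.4,"dy":-23.3,"dz":0,"roll":0,"hand":0}

```text
time: 19.58
tool_pos: [0.3826, 0.2792, 0.1655]
orientation: [3.141, -0.0, 1.479]
wrist_force: [1.3, -0.5, 0.1]
width: 0.0922
gripper_force: 0.0
```

Emit:
play_rows:
  plan:
    - {"dx":0,"dy":0,"dz":0,"roll":0,"hand":0}
    - {"dx":0,"dy":0,"dz":0,"roll":0,"hand":0}
    - {"dx":0,"dy":0,"dz":30,"roll":0,"hand":0}
    - {"dx":0,"dy":0,"dz":25,"roll":0,"hand":0}
    - {"dx":0,"dy":0,"dz":15,"roll":0,"hand":0}

```text
time: 20.0
tool_pos: [0.3838, 0.2764, 0.0934]
orientation: [-3.14, 0.001, 1.478]
wrist_force: [-0.0, -0.6, 0.1]
width: 0.0919
gripper_force: 0.0
```

Emit:
play_rows:
  plan:
    - {"dx":0,"dy":0,"dz":0,"roll":0,"hand":0}
    - {"dx":0,"dy":0,"dz":0,"roll":0,"hand":0}

```text
time: 20.17
tool_pos: [0.3844, 0.2769, 0.095]
orientation: [-3.141, 0.001, 1.477]
wrist_force: [-0.5, -0.3, -0.2]
width: 0.0917
gripper_force: 0.0
```

```bash
python3 g.py .3835 .278 .025 1.479; python3 - <<'E'
from m import *
d=env.get_image("side");save(d,"side4.png")
cv2.imwrite("pics/side4c.png",cv2.resize(d["image"][120:320,130:410,::-1],None,fx=2.7,fy=2.7))
E
```

```text
t 20.17 tcp [0.3844 0.2769 0.095 ] yaw 1.477 shift [ 1.  -0.9 70. ] roll [np.float64(-0.002)] w 0.0917 F 0.0 [-0.5 -0.3 -0.2]
```

View pics/side4c.png

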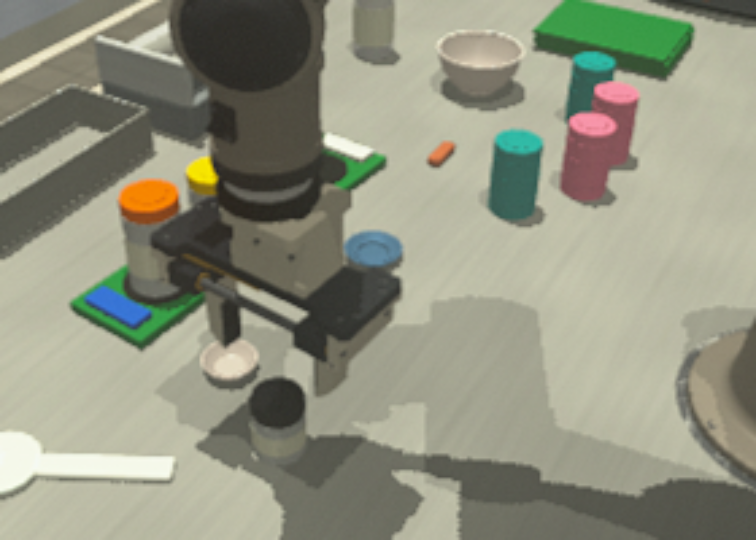

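The gripper is over the black canister (crop 278,420). Orange (150,230) and yellow stand upright on the board.

Emit:
play_rows:
  plan:
    - {"dx":0,"dy":0,"dz":25,"roll":0,"hand":0}
    - {"dx":0,"dy":0,"dz":25,"roll":0,"hand":0}
    - {"dx":0,"dy":0,"dz":14,"roll":0,"hand":0}
    - {"dx":0,"dy":0,"dz":6,"roll":0,"hand":0}
    - {"dx":0,"dy":0,"dz":0,"roll":0,"hand":0}

```text
time: 20.63
tool_pos: [0.3842, 0.2777, 0.0253]
orientation: [-3.141, 0.0, 1.478]
wrist_force: [-0.4, 0.5, -0.7]
width: 0.0919
gripper_force: 0.0
```

Emit:
play_rows:
  plan:
    - {"dx":0,"dy":0,"dz":0,"roll":0,"hand":0}
    - {"dx":0,"dy":0,"dz":0,"roll":0,"hand":0.4}
    - {"dx":0,"dy":0,"dz":0,"roll":0,"hand":1}
    - {"dx":0,"dy":0,"dz":0,"roll":0,"hand":1}
    - {"dx":0,"dy":0,"dz":0,"roll":0,"hand":1}

```text
time: 21.05
tool_pos: [0.3841, 0.2781, 0.0259]
orientation: [3.141, -0.001, 1.479]
wrist_force: [0.7, 0.2, -0.7]
width: 0.0694
gripper_force: 0.0
```

Emit:
play_rows:
  plan:
    - {"dx":0,"dy":0,"dz":0,"roll":0,"hand":1}
    - {"dx":0,"dy":0,"dz":0,"roll":0,"hand":1}
    - {"dx":0,"dy":0,"dz":0,"roll":0,"hand":1}
    - {"dx":0,"dy":0,"dz":0,"roll":0,"hand":1}
    - {"dx":0,"dy":0,"dz":0,"roll":0,"hand":1}

```text
time: 21.47
tool_pos: [0.384, 0.278, 0.0253]
orientation: [3.141, -0.0, 1.479]
wrist_force: [0.7, -0.6, 1.6]
width: 0.0453
gripper_force: 25.0
```

```bash
python3 g.py .5832 -.101 .0405 1.479
```

```text
t 21.47 tcp [0.384  0.278  0.0253] yaw 1.479 shift [-359.1  233.2  -15.1] roll [np.float64(-0.0)] w 0.0453 F 25.000098198652267 [ 0.7 -0.6  1.6]
```

Emit:
play_rows:
  plan:
    - {"dx":0,"dy":0,"dz":-15,"roll":0,"hand":1}
    - {"dx":0,"dy":0,"dz":-30,"roll":0,"hand":1}
    - {"dx":0,"dy":0,"dz":-30,"roll":0,"hand":1}
    - {"dx":0,"dy":0,"dz":-30,"roll":0,"hand":1}
    - {"dx":0,"dy":0,"dz":-20,"roll":0,"hand":1}

```text
time: 21.88
tool_pos: [0.3842, 0.2782, 0.1527]
orientation: [3.14, -0.001, 1.479]
wrist_force: [0.9, 0.6, -1.9]
width: 0.0456
gripper_force: 25.0
```

Emit:
play_rows:
  plan:
    - {"dx":-12,"dy":7.8,"dz":0,"roll":0,"hand":1}
    - {"dx":-25.6,"dy":16.6,"dz":0,"roll":0,"hand":1}
    - {"dx":-25.6,"dy":16.6,"dz":0,"roll":0,"hand":1}
    - {"dx":-25.6,"dy":16.6,"dz":0,"roll":0,"hand":1}
    - {"dx":-25.6,"dy":16.6,"dz":0,"roll":0,"hand":1}

```text
time: 22.3
tool_pos: [0.4472, 0.156, 0.1501]
orientation: [-3.141, 0.0, 1.479]
wrist_force: [0.1, -0.0, -1.1]
width: 0.0457
gripper_force: 25.0
```

Emit:
play_rows:
  plan:
    - {"dx":-25.6,"dy":16.6,"dz":0,"roll":0,"hand":1}
    - {"dx":-25.6,"dy":16.6,"dz":0,"roll":0,"hand":1}
    - {"dx":-25.6,"dy":16.6,"dz":0,"roll":0,"hand":1}
    - {"dx":-25.6,"dy":16.6,"dz":0,"roll":0,"hand":1}
    - {"dx":-25.6,"dy":16.6,"dz":0,"roll":0,"hand":1}

```text
time: 22.72
tool_pos: [0.5182, 0.0207, 0.1499]
orientation: [-3.141, -0.0, 1.479]
wrist_force: [0.5, 1.6, -1.0]
width: 0.0455
gripper_force: 25.0
```

Emit:
play_rows:
  plan:
    - {"dx":-25.6,"dy":16.6,"dz":0,"roll":0,"hand":1}
    - {"dx":-25.6,"dy":16.6,"dz":0,"roll":0,"hand":1}
    - {"dx":-25.6,"dy":16.6,"dz":0,"roll":0,"hand":1}
    - {"dx":-25.6,"dy":16.6,"dz":0,"roll":0,"hand":1}
    - {"dx":-14.3,"dy":9.6,"dz":0,"roll":0,"hand":1}

```text
time: 23.13
tool_pos: [0.5838, -0.104, 0.1497]
orientation: [-3.141, 0.001, 1.477]
wrist_force: [-0.2, 0.7, -0.6]
width: 0.0457
gripper_force: 25.0
```

Emit:
play_rows:
  plan:
    - {"dx":0,"dy":0,"dz":0,"roll":0,"hand":1}
    - {"dx":0,"dy":0,"dz":0,"roll":0,"hand":1}
    - {"dx":0,"dy":0,"dz":20,"roll":0,"hand":1}
    - {"dx":0,"dy":0,"dz":30,"roll":0,"hand":1}
    - {"dx":0,"dy":0,"dz":25,"roll":0,"hand":1}

```text
time: 23.55
tool_pos: [0.5823, -0.0996, 0.0744]
orientation: [-3.141, -0.0, 1.48]
wrist_force: [0.1, -0.4, -2.8]
width: 0.0454
gripper_force: 25.0
```

Emit:
play_rows:
  plan:
    - {"dx":0,"dy":0,"dz":15,"roll":0,"hand":1}
    - {"dx":0,"dy":0,"dz":10,"roll":0,"hand":1}
    - {"dx":0,"dy":0,"dz":4,"roll":0,"hand":1}
    - {"dx":0,"dy":0,"dz":0,"roll":0,"hand":1}
    - {"dx":0,"dy":0,"dz":0,"roll":0,"hand":1}

```text
time: 23.97
tool_pos: [0.5835, -0.1008, 0.0472]
orientation: [3.14, 0.0, 1.479]
wrist_force: [-0.3, 0.0, -1.1]
width: 0.0453
gripper_force: 25.0
```

```bash
python3 g.py .5832 -.101 .0405 1.479
```

```text
t 23.97 tcp [ 0.5835 -0.1008  0.0472] yaw 1.479 shift [-0.2 -0.3  6.7] roll [np.float64(0.0)] w 0.0453 F 24.999770522117615 [-0.3  0.  -1.1]
```

Emit:
play_rows:
  plan:
    - {"dx":0,"dy":0,"dz":3,"roll":0,"hand":1}
    - {"dx":0,"dy":0,"dz":2,"roll":0,"hand":1}
    - {"dx":0,"dy":0,"dz":1.4,"roll":0,"hand":1}
    - {"dx":0,"dy":0,"dz":0,"roll":0,"hand":1}
    - {"dx":0,"dy":0,"dz":0,"roll":0,"hand":1}

```text
time: 24.38
tool_pos: [0.5833, -0.1012, 0.0404]
orientation: [3.141, 0.0, 1.479]
wrist_force: [-0.4, 0.6, 1.9]
width: 0.0454
gripper_force: 25.0
```

Emit:
play_rows:
  plan:
    - {"dx":0,"dy":0,"dz":0,"roll":0,"hand":0.4}
    - {"dx":0,"dy":0,"dz":0,"roll":0,"hand":0.2}
    - {"dx":0,"dy":0,"dz":0,"roll":0,"hand":0}
    - {"dx":0,"dy":0,"dz":0,"roll":0,"hand":0}
    - {"dx":0,"dy":0,"dz":0,"roll":0,"hand":0}

```text
time: 24.8
tool_pos: [0.583, -0.1011, 0.0399]
orientation: [-3.142, 0.0, 1.479]
wrist_force: [-0.2, -1.0, -0.0]
width: 0.0742
gripper_force: 0.0
```

Emit:
play_rows:
  plan:
    - {"dx":0,"dy":0,"dz":0,"roll":0,"hand":0}
    - {"dx":0,"dy":0,"dz":-15,"roll":0,"hand":0}
    - {"dx":0,"dy":0,"dz":-35,"roll":0,"hand":0}
    - {"dx":0,"dy":0,"dz":-40,"roll":0,"hand":0}
    - {"dx":0,"dy":0,"dz":-40,"roll":0,"hand":0}

```text
time: 25.22
tool_pos: [0.5824, -0.1009, 0.1708]
orientation: [-3.14, -0.0, 1.479]
wrist_force: [1.2, 0.0, -1.0]
width: 0.092
gripper_force: 0.0
```

Emit:
play_rows:
  plan:
    - {"dx":-15,"dy":-35,"dz":0,"roll":0,"hand":0}
    - {"dx":-15,"dy":-35,"dz":0,"roll":0,"hand":0}
    - {"dx":-15,"dy":-35,"dz":0,"roll":0,"hand":0}
    - {"dx":-15,"dy":-35,"dz":0,"roll":0,"hand":0}
    - {"dx":-15,"dy":-35,"dz":0,"roll":0,"hand":0}

```text
time: 25.63
tool_pos: [0.4001, -0.1597, 0.17]
orientation: [3.141, 0.0, 1.479]
wrist_force: [0.6, -1.7, 0.4]
width: 0.092
gripper_force: 0.0
```

Emit:
play_rows:
  plan:
    - {"dx":-15,"dy":0,"dz":0,"roll":0,"hand":0}
    - {"dx":0,"dy":0,"dz":0,"roll":0,"hand":0}
    - {"dx":0,"dy":0,"dz":0,"roll":0,"hand":0}

```text
time: 25.88
tool_pos: [0.4007, -0.1752, 0.1703]
orientation: [3.14, 0.001, 1.477]
wrist_force: [-0.2, 0.6, -0.0]
width: 0.0917
gripper_force: 0.0
```

```bash
python3 - <<'E'
from m import *
d=env.get_image("top");measure(d)
d2=env.get_image("side")
a=cv2.resize(d["image"][90:220,130:320],None,fx=2.1,fy=2.1);b=cv2.resize(d2["image"][110:270,140:330],None,fx=2.1,fy=2.1)
cv2.imwrite("pics/fin.png",np.vstack([a,b])[:,:,::-1])
E
```

```text
orange 304 mean [0.7243 0.3972] mid [0.7266 0.4001] ext [0.044 0.066] circ 0.7369 0.4007 0.068 z 0.0733
orange 444 mean [0.6059 0.1657] mid [0.6059 0.166 ] ext [0.052 0.051] circ 0.6059 0.1668 0.058 z 0.1208
yellow 387 mean [0.597 0.079] mid [0.5966 0.0792] ext [0.049 0.049] circ 0.5973 0.0789 0.054 z 0.1057
red 123 mean [ 0.6976 -0.437 ] mid [ 0.6976 -0.4375] ext [0.025 0.025] circ 0.6975 -0.4381 0.028 z 0.1698
red 302 mean [ 0.5883 -0.0124] mid [ 0.5885 -0.0127] ext [0.044 0.042] circ 0.5883 -0.0127 0.049 z 0.0908
black 269 mean [ 0.5809 -0.0997] mid [ 0.5813 -0.0992] ext [0.041 0.042] circ 0.5817 -0.1 0.045 z 0.0756
disc 80 mean [0.5955 0.1551] mid [0.6037 0.1653] ext [0.058 0.061] circ 0.6074 0.168 0.068 z 0.0156
disc 110 mean [0.5887 0.0649] mid [0.5958 0.077 ] ext [0.057 0.062] circ 0.5994 0.0779 0.068 z 0.0158
disc 173 mean [ 0.5736 -0.1011] mid [ 0.5793 -0.1007] ext [0.053 0.065] circ 0.5826 -0.1011 0.067 z 0.0158
disc 124 mean [ 0.5763 -0.0155] mid [ 0.582  -0.0124] ext [0.044 0.064] circ 0.5902 -0.0114 0.067 z 0.0155
blue 145 mean [0.6018 0.2245] mid [0.6106 0.2234] ext [0.
[... 191 characters left out ...]
87 -0.155 ] ext [0.064 0.026] circ 0.5791 -0.1564 0.069 z 0.0206
white 237 mean [ 0.5191 -0.4185] mid [ 0.5195 -0.4185] ext [0.043 0.041] circ 0.5196 -0.4185 0.046 z 0.0051
white 83 mean [0.4774 0.2241] mid [0.478 0.224] ext [0.024 0.026] circ 0.4771 0.2237 0.028 z 0.0044
pink 326 mean [ 0.3016 -0.2457] mid [ 0.3034 -0.2333] ext [0.054 0.071] circ 0.3038 -0.2294 0.082 z 0.0909
pink 307 mean [ 0.3014 -0.3317] mid [ 0.3087 -0.2796] ext [0.062 0.158] circ 0.3128 -0.2795 0.163 z 0.0909
turq 101 mean [ 0.3618 -0.1455] mid [ 0.3619 -0.144 ] ext [0.035 0.023] circ 0.3632 -0.1438 0.045 z 0.0907
turq 440 mean [ 0.3544 -0.3984] mid [ 0.3548 -0.4005] ext [0.047 0.05 ] circ 0.3556 -0.3302 0.194 z 0.0903
```

View pics/fin.png

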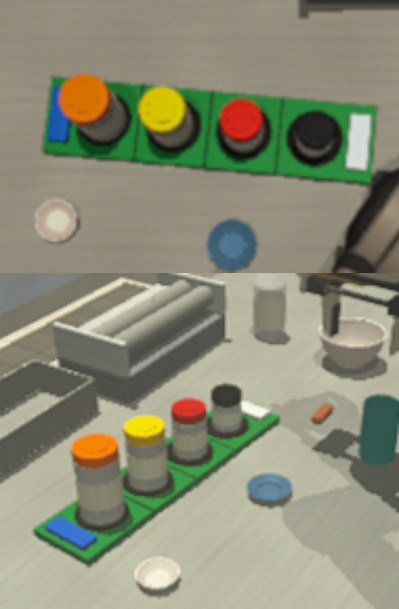

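The final picture shows all four canisters upright and within about 3 mm of their disc centres. From the blue tab they run orange (98,480), yellow (147,455), red (189,430), black (228,410), ending at the white tab. The gripper is clear of everything.

```bash
python3 -c "
from bench import env
print(env.close_job())"
```

```text
the job is handed in; nothing more can be done
None
```

Job handed in at about 26 s of the 106 s allowed: orange, yellow, red and black stand upright on their discs, in order from the blue tab to the white tab, each within about 3 mm of centre and released.

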